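Sweep the stray clips into the catch frame

TASK

Three small black clips lie scattered on the bench. With closed fingers, sweep them along the bench top through the open mouth of the low metal catch frame so that every clip ends up inside, its middle at least 20 mm past the mouth, lying still. Only push them: do not grip, lift or carry a clip, and leave the round pink cap, the white tally counter and the pliers where they are.

Things in the scene. Friction and masses are not known exactly. Their poses are not given: they have to be found in the camera images.
- frame: low U-shaped aluminium catch frame fixed to the bench. Origin: middle of its open mouth, bench height; y points inward (to robot's left +-0.35 rad), x along the mouth. Inside 140 wide (x +-70) x 120 deep (y 0 to 120); walls 4 thick, 33 high; mouth wings flare out to x +-104, y -34. Floor level with the bench, no sill. (mm)
- clip_a_center (a point): centre (half-way up, 7 mm above the bench as it lies at the start) of a loose black plastic clip, 12 x 37 x 14 mm, about 12 g; its y axis runs along its length, x across, z up. Lies flat on the bench at any yaw. Slides easily; pushed off-centre it turns and slips off the finger.
- clip_b_center (a point): centre (half-way up, 7 mm above the bench as it lies at the start) of a loose black plastic clip, 12 x 39 x 14 mm, about 12 g; its y axis runs along its length, x across, z up. Lies flat on the bench at any yaw. Slides easily; pushed off-centre it turns and slips off the finger.
- clip_c_center (a point): centre (half-way up, 7 mm above the bench as it lies at the start) of a loose black plastic clip, 12 x 27 x 14 mm, about 12 g; its y axis runs along its length, x across, z up. Lies flat on the bench at any yaw. Slides easily; pushed off-centre it turns and slips off the finger.
- cap: loose pink round cap, 36 mm across, 18 mm high; origin at the centre of its underside. Leave it alone.
- counter_1: loose round white tally counter with a small black knob on top, 46 mm across, 32 mm high; origin at the centre of its underside. Leave it alone.
- pliers: loose pliers with blue handles lying flat, 62 x 140 x 16 mm, long along its y axis; origin at the centre of its underside. Leave them alone.

How it is judged:
At the end, for the whole second after the job is handed in: The centre of each of the three clips is inside the catch frame, at least 16 mm past the mouth line and within its side and back walls, no more than 25 mm above the bench and at rest (under 20 mm/s); the cap, the counter and the pliers are within 20 mm of where they stood (y of clip_a_center in the frame of frame between 0.016 and 0.122 m and x of clip_a_center in the frame of frame between -0.072 and 0.072 m and height (world z) of each of clip_a_center, clip_b_center, clip_c_center below 0.025 m and linear speed of each of clip_a, clip_b, clip_c below 0.02 m/s and y of clip_b_center in the frame of frame between 0.016 and 0.122 m and x of clip_b_center in the frame of frame between -0.072 and 0.072 m and y of clip_c_center in the frame of frame between 0.016 and 0.122 m and x of clip_c_center in the frame of frame between -0.072 and 0.072 m and distance of each of cap, counter_1, pliers from where it was at the start of the episode below 0.02 m); the robot touches nothing.
It fails at once if a clip is lifted or carried (its centre more than 32 mm above the bench) (height (world z) of any of clip_a_center, clip_b_center, clip_c_center above 0.032 m).
It fails at once if a clip is gripped between the fingers or pressed down hard under them (over 25 N, with the clip's centre within 11 mm of the gripper's centre line) ((contact force between the fingers and clip_a above 25 N and horizontal distance between the grasp point and clip_a_center below 0.011 m) or (contact force between the fingers and clip_b above 25 N and horizontal distance between the grasp point and clip_b_center below 0.011 m) or (contact force between the fingers and clip_c above 25 N and horizontal distance between the grasp point and clip_c_center below 0.011 m)).
It fails at once if the cap, the counter or the pliers are shoved more than 20 mm (distance of any of cap, counter_1, pliers from where it was at the start of the episode above 0.02 m).
It also fails if it takes over 72 s, if anything falls off the work surface, if the arm or the gripper's body presses on something with over 40 N, if the wrist force passes 120 N, or if a joint passes its speed limit or range.

ROBOT

A 7-joint arm with a two-finger parallel gripper is mounted at the origin on a cart in front of the work surface, level with it; the furniture and walls round the work are solid. World frame = base frame: x ahead of the robot, y to its left, z up, the work surface at z = 0. Lengths are in m, angles in rad, forces in N, time in s.
With the tool pointing down it reaches from about 0.35 to 0.9 m from the base axis. Payload 8.1 kg.
Tool frame: the origin (TCP) lies at the very end of the fingers, on their centre line; the grasp point (between the pads) lies 19 mm behind it; z points along the fingers, y is the line along which they close (so a half turn about z gives the same grasp; the last joint's range is limited). The gripper opens to 92 mm and grips with 3 to 60 N. Pads are 19 mm wide; open, the fingers measure 130 mm over their backs; the gripper's body (75 mm by 190 mm) begins 47 mm behind the grasp point.
Start: joints at [1.044, 0.434, 0.025, 1.573, -0.012, 1.134, -0.075], TCP at [0.257, -0.57, 0.227] pointing down, gripper open.
Joint ranges: [-2.62, 2.62], [-0.44, 2.09], [-1.27, 1.32], [0.08, 2.57], [-1.32, 4.46], [0.12, 2], [-2.74, 2.74]. Speed limits (rad/s): [2.22, 2.22, 3.01, 3.01, 3.14, 3.14, 3.14].

INTERFACE

Orientations are given as a rotation vector (axis times angle).
In Python, from cell import readout, cams, job gives the robot as it stands.
- The arm moves only by the tool drive_tool, never from a script. Its argument "commands" is a list of rows, each a list of 3 entries, a list of its own where there are three numbers: the turn, a rotation vector about the tool's x, y, z in rad, then the shift along the tool's x, y, z in cm, then the gripper's target within -1 to 1 (fully open at 1, half-way at 0, shut at -1). A call has 1 to 20 rows; each row is the pose to reach, as a shift and turn from the pose commanded when the call began, along the tool's axes at that moment; what a row does not reach only later rows make up. A row lasts 1/12 s, in which the tool goes at most 41.7 mm and 7.16 degrees, less where a joint would pass 70% of its speed; a pose out of reach is approached as far as the arm can. A call with a gripper value outside its range is refused whole. The fingers move at their own pace and stop on an object; "newtons" is the grip in N (left out, the last holds). Time passes only in rows, so rows that repeat a pose let the fingers close. It gives the time, the measured TCP pose, the force, the opening and the grip force at its end, in the units of the state.
- readout.observe(): the state, without advancing time (a new reading comes with each control period).
- cams.get_image(name): name is "side" or "top" or "wrist"; returns the picture (384x512x3 uint8, blue, green, red); there is no depth.
- cams.camera_info(name): a dict with "camera_matrix" (3x3 intrinsics, pixels), "R" (3x3) and "t" (3): a world point X has camera coordinates R X + t. Camera axes: x right, y down, z forward; pixel columns grow to the right and rows downward; lengths in m; the calibration is good to about 2 mm. The wrist camera is an equidistant fisheye: a pixel r from the principal point sees the ray r / f radians off the axis. A picture is of the moment at which its call begins: read the wrist's pose just before it. camera_info takes no time and is no camera call; for the wrist camera it gives the pose at the moment of the call.
- job.sign_off(): hands the job in; it is judged then, once.
The state is a dict: "clock": time; "joints": joint angles; "dq": joint speeds; "joint_efforts": joint torques, N m; "position": TCP position; "ee_rot": TCP orientation; "force": force on the tool from outside, world axes, zero at the start; "ft_torque": the same for the moment, N m; "width": opening from 0.0 (shut) to 1.0 (fully open); "gripper_force": force on a finger pad.
Only numpy, scipy, OpenCV 4.12 (cv2) and the standard library are available. Lean on these libraries where they do the work, as an engineer would, in place of code of your own. Each camera call takes 0.05 s, during which the arm holds its last target. There are 200 camera calls.

## Working session

There is one attempt and no reset: what is moved stays moved. The work goes in short steps, Python scripts to look and compute and a tool call to move; the robot and the scene stay as the last step left them, time stands still between calls to the robot, and variables do not carry over. Pictures are saved under pics/ and viewed, at most 10 in all, crops included, and the job is handed in when it is done.

Besides the shell and the picture viewer there is one more tool, called after "Call:" by a JSON object that holds its "method" and its "body". drive_tool: Moves the arm, as the interface text tells. Its arguments: {"type":"object","properties":{"commands":{"type":"array"},"newtons":{"type":"number"}},"required":["commands"]}

```bash
mkdir -p pics; cat > h.py <<'E'
import numpy as np, cv2
from cell import readout, cams, job
from scipy.spatial.transform import Rotation as Ro
def ray(n,u,v,z=0.0):
    i=cams.camera_info(n);K=np.array(i['camera_matrix']);R=np.array(i['R']);t=np.array(i['t'])
    d=np.linalg.inv(K)@[u,v,1.]
    C=-R.T@t; w=R.T@d
    return C+w*(z-C[2])/w[2]
def proj(n,X):
    i=cams.camera_info(n);K=np.array(i['camera_matrix']);c=np.array(i['R'])@X+np.array(i['t'])
    p=K@c; return p[:2]/p[2]
E
python3 - <<'E'
from h import *
s=readout.observe();print(s)
for n in ['top','side']:
    im=cams.get_image(n);cv2.imwrite(f'pics/{n}0.png',im)
    i=cams.camera_info(n);print(n,i['camera_matrix'],-np.array(i['R']).T@np.array(i['t']))
top=cv2.resize(cv2.imread('pics/top0.png'),(800,600),interpolation=cv2.INTER_CUBIC);cv2.imwrite('pics/top0b.png',top)
E
```

```text
{'clock': 0.0, 'joints': array([ 1.04438554,  0.4352154 ,  0.02498304,  1.57411055, -0.01160202,
        1.13401173, -0.07504978]), 'dq': array([ 0.00049553, -0.00370028,  0.00111378,  0.00160067,  0.00127066,
       -0.00091718, -0.00053854]), 'joint_efforts': array([-1.28636479e-03, -6.67845798e+01,  9.84504707e-01, -3.14456534e+01,
       -6.05496881e-02,  4.29500733e-02,  1.50010801e-04]), 'position': array([ 0.25674935, -0.56925321,  0.22594461]), 'ee_rot': array([-3.06983860e+00, -6.60382642e-01,  7.51816017e-04]), 'force': array([-0.31847174,  0.17373248,  0.47919208]), 'ft_torque': array([ 0.03278337, -0.02060552,  0.01002345]), 'gripper_force': 0.0, 'width': 1.0012498574631779}
top [[443.46973578   0.         256.0216671 ]
 [  0.         443.46973578 198.66902717]
 [  0.           0.           1.        ]] [ 0.44704701 -0.02019426  0.97858364]
side [[405.31042945   0.         250.79656913]
 [  0.         405.31042945 184.8375424 ]
 [  0.           0.           1.        ]] [ 0.7293341  -0.5256851   0.78791023]
```

View pics/top0b.png

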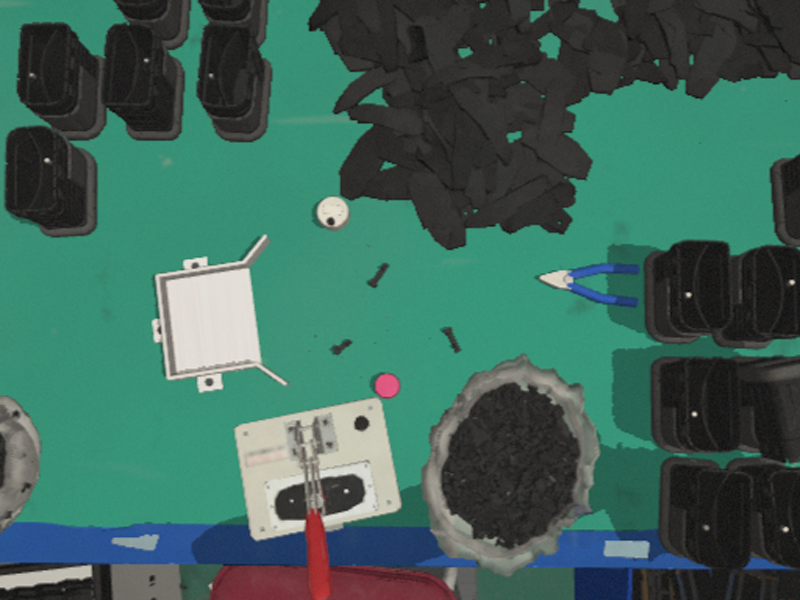

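View pics/side0.png

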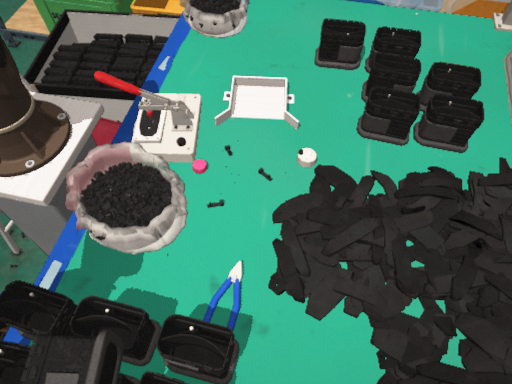

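The top view (800 wide) shows the clips at about (378,275), (341,347) and (452,340). The frame's mouth corners are near (247,264) and (260,363), the cap at (387,385), the counter at (332,212) and the pliers to the right. Next I'll measure them.

```bash
cat >> h.py <<'E'
def dark(n,im,z=0.007,lo=25,hi=400,box=None):
    hsv=cv2.cvtColor(im,cv2.COLOR_BGR2HSV)
    m=(hsv[...,2]<85).astype(np.uint8)
    if box is not None:
        b=np.zeros_like(m);b[box[1]:box[3],box[0]:box[2]]=1;m&=b
    k,l,st,c=cv2.connectedComponentsWithStats(m)
    out=[]
    for j in range(1,k):
        if lo<=st[j,4]<=hi:
            ys,xs=np.nonzero(l==j)
            P=np.array([ray(n,x,y,z)[:2] for x,y in zip(xs,ys)])
            r=cv2.minAreaRect((P*1000).astype(np.float32))
            w=np.linalg.eigh(np.cov(P.T))
            d=w[1][:,1]; out.append((np.array(r[0]).round(1),np.round(sorted(r[1]),1),round(np.degrees(np.arctan2(d[1],d[0]))),int(st[j,4])))
    return out
E
python3 - <<'E'
from h import *
im=cv2.imread('pics/top0.png')
for o in dark('top',im,.010,15,400,(150,120,420,250)): print('top',*o)
sd=cv2.imread('pics/side0.png')
for o in dark('side',sd,.007,12,300,(190,130,290,225)): print('side',*o)
s=.64
for nm,p,z in [('cap',(387,385),.018),('counter',(332,212),.032),('mouthU',(247,266),.033),('mouthL',(259,363),.033),('backU',(157,276),.033),('backL',(168,378),.033),('tipU',(267,238),.033),('tipL',(286,384),.033),('press c1',(377,400),.02),('press c2',(400,505),.02),('press c3',(236,427),.02),('basket top',(523,358),.08),('basket left',(428,460),.08),('plier tip',(540,278),.008),('pile',(455,245),.03),('pile2',(342,195),.03),('press knob',(305,425),.06)]:
    print(nm,(ray('top',p[0]*s,p[1]*s,z)*1000).round())
hsv=cv2.cvtColor(im,cv2.COLOR_BGR2HSV)
m=((hsv[...,0]>150)&(hsv[...,1]>120)&(hsv[...,2]>150)).astype(np.uint8)
k,l,st,c=cv2.connectedComponentsWithStats(m)
for j in range(1,k):
    if st[j,4]>80: print('pink',c[j],st[j],(ray('top',*c[j],.018)*1000).round())
E
```

```text
top [628.3  20.8] [11.5 38. ] 145 65
top [537.5 -82.9] [11.7 36. ] -154 63
top [527.7  73.3] [11.3 26.8] 123 52
top [ 490.2 -361. ] [ 6.5 41.4] 176 73
top [ 472.8 -156. ] [ 8.6 39.1] 96 66
top [ 471.9 -193.9] [ 6.5 10.8] 71 18
side [529.3  70.6] [11.1 27.8] 126 34
side [633.   19.3] [11.7 39.6] 145 52
side [540.9 -83.3] [13.4 34.3] -153 55
cap [473.   7.  18.]
counter [714.  86.  32.]
mouthU [636. 203.  33.]
mouthL [501. 182.  33.]
backU [621. 328.  33.]
backL [480. 305.  33.]
tipU [676. 176.  33.]
tipL [473. 144.  33.]
press c1 [452.  21.  20.]
press c2 [312. -12.  20.]
press c3 [414. 213.  20.]
basket top [ 507. -170.   80.]
basket left [377. -48.  80.]
plier tip [ 626. -208.    8.]
pile [668. -87.  30.]
pile2 [739.  73.  30.]
press knob [419. 113.  60.]
pink [247.19672131 246.30054645] [240 239  15  15 183] [473.   8.  18.]
pink [202.7606383  347.61170213] [198 327  11  45 188] [262.  99.  18.]
```

```bash
cat >> h.py <<'E'
def tri(pt,ps):
    A=[];C=[]
    for n,p in (('top',pt),('side',ps)):
        a=ray(n,*p,0.);b=ray(n,*p,.1);d=(b-a)/np.linalg.norm(b-a);M=np.eye(3)-np.outer(d,d);A.append(M);C.append(M@a)
    X=np.linalg.solve(A[0]+A[1],C[0]+C[1]);return (X*1000).round(),[np.linalg.norm(M@X-c)*1000 for M,c in zip(A,C)]
def go(x,y,z,hd):
    """needed turn (about tool axes) and shift (cm) to reach TCP x,y,z (mm) pointing down, tool-x heading hd deg"""
    s=readout.observe();R=Ro.from_rotvec(s['ee_rot']);h=np.radians(hd)
    T=Ro.from_matrix(np.array([[np.cos(h),np.sin(h),0],[np.sin(h),-np.cos(h),0],[0,0,-1]]).T)
    print('turn',(R.inv()*T).as_rotvec().round(3),'shift cm',(R.inv().apply(np.array([x,y,z])/1000-s['position'])*100).round(2),'t',s['clock'])
E
python3 - <<'E'
from h import *
s=.64
for nm,a,b in [('basket maxx',(523,358),(186,222)),('basket top-left',(440,420),(182,168)),('basket maxy',(428,460),(160,150)),('pile corner',(455,245),(277,240)),('pile left',(341,196),(318,168)),('press near corner',(377,400),(193,160)),('clamp tip',(302,425),(178,108)),('bin top', (672,240),(190,318))]:
    print(nm,*tri((a[0]*s,a[1]*s),b))
go(538,-118,120,92)
go(534,30,120,98)
a=cv2.imread('pics/top0.png')[220:384,130:400];b=cv2.imread('pics/side0.png')[60:260,60:330]
A=cv2.resize(a,(540,328),interpolation=2);B=cv2.resize(b,(540,400)[:2],interpolation=2)
c=np.zeros((600,800,3),np.uint8);c[:246,:405]=cv2.resize(a,(405,246));c[:300,405:800]=cv2.resize(b,(395,300));cv2.imwrite('pics/c.png',c[:300])
E
```

```text
basket maxx [ 508. -173.   65.] [np.float64(0.5408527491805311), np.float64(0.5408527491806412)]
basket top-left [443. -55.  69.] [np.float64(18.06417435755502), np.float64(18.06417435755509)]
basket maxy [393. -39.  99.] [np.float64(16.818077243324286), np.float64(16.818077243324282)]
pile corner [692. -96. -84.] [np.float64(2.8490991251913242), np.float64(2.8490991251914073)]
pile left [752.  79. -11.] [np.float64(1.231055971337265), np.float64(1.2310559713372793)]
press near corner [453.  22.   7.] [np.float64(1.1757080199087735), np.float64(1.175708019908631)]
clamp tip [411. 107.  93.] [np.float64(9.845074301525704), np.float64(9.845074301525704)]
bin top [ 621. -358.  158.] [np.float64(30.753931317053606), np.float64(30.75393131705358)]
turn [-1.000e-03 -1.000e-03 -1.182e+00] shift cm [ 44.19 -29.56  10.64] t 0.1
turn [-1.000e-03 -1.000e-03 -1.287e+00] shift cm [ 49.91 -43.22  10.66] t 0.1
```

View pics/c.png

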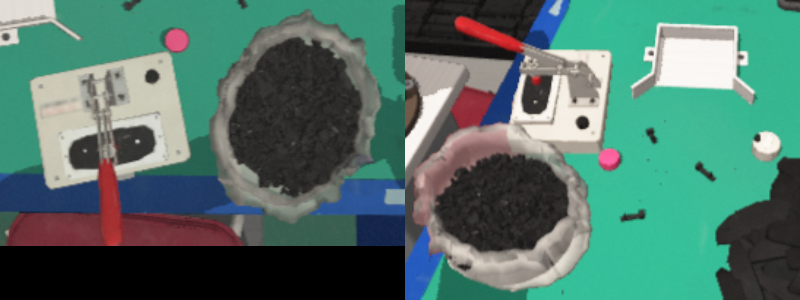

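The basket rim is about 65–70 mm high and close to clip a's push path. I'll tilt the tool about 8° so the left end of the gripper body stays above it. The order is c, then a, then b.

```bash
cat >> h.py <<'E'
def go(x,y,z,hd,tilt=.14):
    s=readout.observe();R=Ro.from_rotvec(s['ee_rot']);h=np.radians(hd)
    T=Ro.from_matrix(np.array([[np.cos(h),np.sin(h),0],[np.sin(h),-np.cos(h),0],[0,0,-1]]).T)*Ro.from_rotvec([tilt,0,0])
    print('turn',(R.inv()*T).as_rotvec().round(3),'shift cm',(R.inv().apply(np.array([x,y,z])/1000-s['position'])*100).round(2),'t',s['clock'],(s['position']*1000).round(1))
E
python3 -c "
from h import *
go(528,30,180,92)"
```

```text
turn [ 0.122 -0.083 -1.18 ] shift cm [ 49.37 -43.47   4.66] t 0.1 [ 256.8 -569.3  226. ]
```

Call:
{"method": "drive_tool", "body": {"commands": [[[0,0,0],[6,-5,0],-1],[[0.122,-0.083,-1.18],[49.4,-43.5,2],-1],[[0.122,-0.083,-1.18],[49.4,-43.5,2],-1],[[0.122,-0.083,-1.18],[49.4,-43.5,2],-1],[[0.122,-0.083,-1.18],[49.4,-43.5,2],-1],[[0.122,-0.083,-1.18],[49.4,-43.5,2],-1],[[0.122,-0.083,-1.18],[49.4,-43.5,2],-1],[[0.122,-0.083,-1.18],[49.4,-43.5,2],-1],[[0.122,-0.083,-1.18],[49.4,-43.5,2],-1],[[0.122,-0.083,-1.18],[49.4,-43.5,2],-1],[[0.122,-0.083,-1.18],[49.4,-43.5,2],-1],[[0.122,-0.083,-1.18],[49.4,-43.5,2],-1],[[0.122,-0.083,-1.18],[49.4,-43.5,2],-1],[[0.122,-0.083,-1.18],[49.4,-43.5,4.7],-1],[[0.122,-0.083,-1.18],[49.4,-43.5,4.7],-1],[[0.122,-0.083,-1.18],[49.4,-43.5,4.7],-1],[[0.122,-0.083,-1.18],[49.4,-43.5,4.7],-1],[[0.122,-0.083,-1.18],[49.4,-43.5,4.7],-1],[[0.122,-0.083,-1.18],[49.4,-43.5,4.7],-1],[[0.122,-0.083,-1.18],[49.4,-43.5,4.7],-1]], "newtons": 5}}

```text
clock: 1.77
position: [0.5282, 0.0283, 0.1797]
ee_rot: [-2.115, -2.186, 0.155]
force: [1.2, -0.8, -0.0]
width: 0.007
gripper_force: 0.0
```

```bash
python3 - <<'E'
from h import *
go(528,30,7,92)
s=readout.observe();print(s['width'],s['force'],s['joints'].round(2))
im=cams.get_image('top');sd=cams.get_image('side')
cv2.imwrite('pics/p1.png',np.hstack([cv2.resize(im[80:290,60:360],(400,280)),cv2.resize(sd[60:260,130:400],(400,280))]))
E
```

```text
turn [ 0.     0.002 -0.002] shift cm [ 0.2   2.39 17.1 ] t 1.7667 [528.2  28.3 179.7]
0.006810014868101858 [ 1.23114741 -0.81897521 -0.04912556] [ 0.18  0.45 -0.45  1.72  0.18  1.15 -0.3 ]
```

View pics/p1.png

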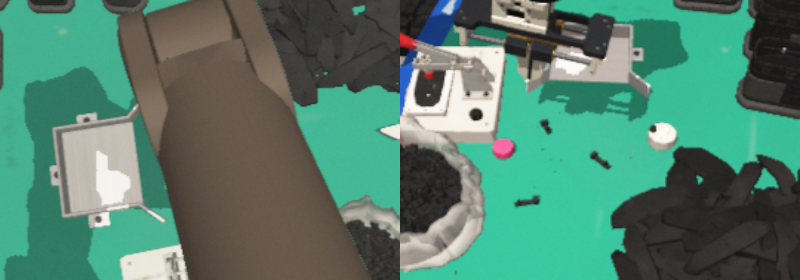

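Call:
{"method": "drive_tool", "body": {"commands": [[[0,0,0],[0.2,0.4,3],-1],[[0,0,0],[0.2,0.9,6.5],-1],[[0,0,0],[0.2,1.4,10],-1],[[0,0,0],[0.2,1.8,13],-1],[[0,0,0],[0.2,2.1,15],-1],[[0,0,0],[0.2,2.3,16.3],-1],[[0,0,0],[0.2,2.4,17.1],-1],[[0,0,0],[0.2,2.4,17.1],-1],[[0,0,0],[0.7,2.4,17.1],-1],[[0,0,0],[1.2,2.4,17.1],-1],[[0,0,0],[1.7,2.4,17.1],-1],[[0,0,0],[2.2,2.4,17.1],-1],[[0,0,0],[2.7,2.5,17.1],-1],[[0,0,0],[3.2,2.5,17.1],-1],[[0,0,0],[3.7,2.5,17.1],-1],[[0,0,0],[4.2,2.5,17.1],-1],[[0,0,0],[4.7,2.5,17.1],-1],[[0,0,0],[5.2,2.6,17.1],-1],[[0,0,0],[5.7,2.6,17.1],-1],[[0,0,0],[6.2,2.6,17.1],-1]]}}

```text
clock: 3.53
position: [0.5284, 0.0923, 0.0067]
ee_rot: [-2.113, -2.188, 0.153]
force: [-0.6, -0.1, -0.1]
width: 0.005
gripper_force: 0.1
```

```bash
python3 - <<'E'
from h import *
go(528,246,7,92)
sd=cams.get_image('side')
for o in dark('side',sd,.007,12,300,(190,100,300,225)): print('side',*o)
im=cams.get_image('top')
cv2.imwrite('pics/p2.png',np.hstack([cv2.resize(sd[60:220,180:340],(400,400)),cv2.resize(im[80:290,60:360],(400,400))]))
E
```

```text
turn [ 0.001  0.001 -0.   ] shift cm [15.36  0.49 -0.12] t 3.5333 [528.4  92.3   6.7]
side [483.3 190.9] [ 8.4 25.2] 169 24
side [632.8  19.4] [11.7 39.1] 146 51
side [541.3 -84.2] [11.  34.2] -155 49
```

View pics/p2.png

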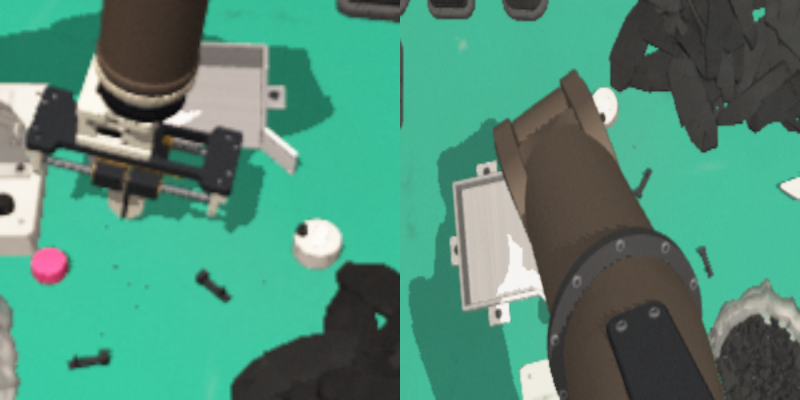

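Call:
{"method": "drive_tool", "body": {"commands": [[[0,0,0],[0.6,0,0],-1],[[0,0,0],[1.2,0,0],-1],[[0,0,0],[1.8,0.1,0],-1],[[0,0,0],[2.4,0.1,0],-1],[[0,0,0],[3.0,0.1,0],-1],[[0,0,0],[3.6,0.1,0],-1],[[0,0,0],[4.2,0.1,0],-1],[[0,0,0],[4.8,0.2,0],-1],[[0,0,0],[5.4,0.2,0],-1],[[0,0,0],[6.0,0.2,0],-1],[[0,0,0],[6.6,0.2,0],-1],[[0,0,0],[7.2,0.2,0],-1],[[0,0,0],[7.8,0.3,0],-1],[[0,0,0],[8.4,0.3,0],-1],[[0,0,0],[9.0,0.3,0],-1],[[0,0,0],[9.6,0.3,0],-1],[[0,0,0],[10.2,0.4,0],-1],[[0,0,0],[10.7,0.4,0],-1],[[0,0,0],[11.1,0.4,0],-1],[[0,0,0],[11.4,0.4,0],-1]]}}

```text
clock: 5.3
position: [0.5282, 0.2065, 0.006]
ee_rot: [-2.113, -2.188, 0.153]
force: [0.2, -0.0, 0.4]
width: 0.007
gripper_force: 0.1
```

```bash
python3 - <<'E'
from h import *
go(528,246,7,92)
im=cams.get_image('wrist');cv2.imwrite('pics/w1.png',im)
E
```

```text
turn [0.001 0.001 0.   ] shift cm [ 3.95  0.1  -0.12] t 5.3 [528.2 206.5   6. ]
```

View pics/w1.png

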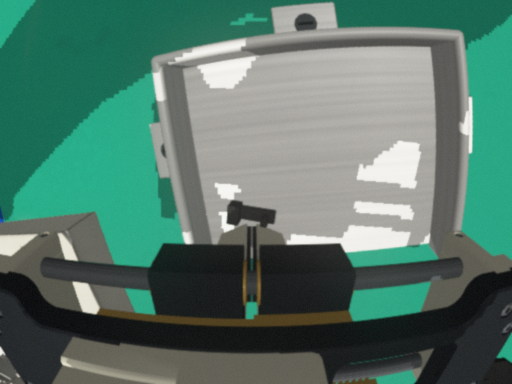

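The wrist view shows clip c at pixel (250,212), flat against the finger face and just past the mouth. I'll keep pushing, then back off and lift.

Call:
{"method": "drive_tool", "body": {"commands": [[[0,0,0],[0.6,0,0],-1],[[0,0,0],[1.2,0,0],-1],[[0,0,0],[1.8,0.1,0],-1],[[0,0,0],[2.4,0.1,0],-1],[[0,0,0],[3.0,0.1,0],-1],[[0,0,0],[3.5,0.1,0],-1],[[0,0,0],[4.0,0.1,0],-1],[[0,0,0],[4.4,0.1,0],-1],[[0,0,0],[4.7,0.1,0],-1],[[0,0,0],[4.9,0.1,0],-1],[[0,0,0],[5.0,0.1,0],-1],[[0,0,0],[4.5,0.1,0],-1],[[0,0,0],[3,0.1,0],-1],[[0,0,0],[3,-0.3,-3],-1],[[0,0,0],[3,-0.8,-6],-1],[[0,0,0],[0,-1.2,-9],-1],[[0,0,0],[-4,-1.4,-10],-1],[[0,0,0],[-8,-1.4,-10],-1],[[0,0,0],[-12,-1.4,-10],-1],[[0,0,0],[-16,-1.4,-10],-1]]}}

```text
clock: 7.02
position: [0.5334, 0.0421, 0.1076]
ee_rot: [-2.115, -2.187, 0.154]
force: [1.5, -0.6, -0.5]
width: 0.008
gripper_force: 0.0
```

```bash
python3 - <<'E'
from h import *
go(541,-118,100,90)
sd=cams.get_image('side')
for o in dark('side',sd,.007,12,300,(190,60,310,225)): print('side',*o)
E
```

```text
turn [0.001 0.007 0.033] shift cm [-16.02   0.33   0.75] t 7.0167 [533.4  42.1 107.6]
side [468.4 310.5] [ 57.8 115.2] -179 295
side [446.9 251. ] [12.5 31.4] 168 36
side [469.5 175.8] [38.8 41. ] 129 156
side [703.6 105.9] [7.5 9.4] 103 13
side [632.8  19.4] [11.7 39.1] 146 51
side [540.9 -83.1] [13.4 34.2] -154 50
```

Call:
{"method": "drive_tool", "body": {"commands": [[[0,0,0.01],[-4,0,0],-1],[[0,0.005,0.033],[-8,0,0],-1],[[0,0.005,0.033],[-12,0,0.4],-1],[[0,0.005,0.033],[-15,0,0.7],-1],[[0,0.005,0.033],[-16,0,0.8],-1],[[0,0.005,0.033],[-16,0,0.8],-1],[[0,0.005,0.033],[-16,0.3,2.8],-1],[[0,0.005,0.033],[-16,0.6,5.3],-1],[[0,0.005,0.033],[-16,0.9,7.5],-1],[[0,0.005,0.033],[-16,1.2,9.2],-1],[[0,0.005,0.033],[-16,1.3,9.9],-1],[[0,0.005,0.033],[-16,1.3,10],-1],[[0,0.005,0.033],[-16,1.3,10],-1]]}}

```text
clock: 8.15
position: [0.5385, -0.1132, 0.0068]
ee_rot: [-2.147, -2.152, 0.15]
force: [-0.1, 0.4, 0.2]
width: 0.003
gripper_force: 0.0
```

```bash
python3 - <<'E'
from h import *
go(538,-118,7,90)
sd=cams.get_image('side')
for o in dark('side',sd,.007,12,300,(190,130,300,225)): print('side',*o)
E
```

```text
turn [0.001 0.    0.002] shift cm [-0.48 -0.05 -0.02] t 8.15 [ 538.5 -113.2    6.8]
side [631.6  19. ] [14.8 41.5] 145 68
```

Call:
{"method": "drive_tool", "body": {"commands": [[[0,0,0],[0.4,0,0],-1],[[0,0,0],[0.8,0,0],-1],[[0,0,0],[1.2,0,0],-1],[[0,0,0],[1.6,0,0],-1],[[0,0,0],[2.0,0,0],-1],[[0,0,0],[2.4,0,0],-1],[[0,0,0],[2.8,0,0],-1],[[0,0,0],[3.2,0,0],-1],[[0,0,0],[3.6,0,0],-1],[[0,0,0],[4.0,0,0],-1],[[0,0,0],[4.4,0,0],-1],[[0,0,0],[4.8,0,0],-1],[[0,0,0],[5.2,0.1,0],-1],[[0,0,0],[5.6,0.1,0],-1],[[0,0,0],[6,0.1,0],-1],[[0,0,0],[6.4,0.1,0],-1]]}}

```text
clock: 9.53
position: [0.5394, -0.0496, 0.0063]
ee_rot: [-2.148, -2.151, 0.15]
force: [-0.3, 0.0, 0.0]
width: 0.006
gripper_force: 0.0
```

```bash
python3 - <<'E'
from h import *
go(556,235,7,90)
im=cams.get_image('wrist');cv2.imwrite('pics/w2.png',im)
E
```

```text
turn [0.001 0.001 0.001] shift cm [28.46  1.68 -0.32] t 9.5333 [539.4 -49.6   6.3]
```

View pics/w2.png

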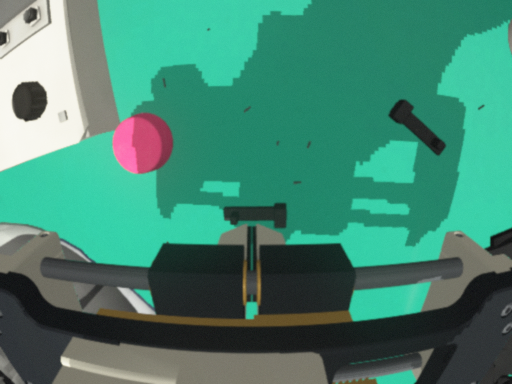

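Clip a lies flat and centred on the fingers at (255,214), with the cap well to the left. I'll continue the push.

Call:
{"method": "drive_tool", "body": {"commands": [[[0,0,0],[0.5,0,0],-1],[[0,0,0],[1.2,0.1,0],-1],[[0,0,0],[1.9,0.1,0],-1],[[0,0,0],[2.6,0.2,0],-1],[[0,0,0],[3.3,0.2,0],-1],[[0,0,0],[4.0,0.2,0],-1],[[0,0,0],[4.7,0.3,0],-1],[[0,0,0],[5.4,0.3,0],-1],[[0,0,0],[6.1,0.4,0],-1],[[0,0,0],[6.8,0.4,0],-1],[[0,0,0],[7.5,0.4,0],-1],[[0,0,0],[8.2,0.5,0],-1],[[0,0,0],[8.9,0.5,0],-1],[[0,0,0],[9.6,0.6,0],-1],[[0,0,0],[10.3,0.6,0],-1],[[0,0,0],[11,0.6,0],-1],[[0,0,0],[11.7,0.7,0],-1],[[0,0,0],[12.4,0.7,0],-1],[[0,0,0],[13.1,0.8,0],-1],[[0,0,0],[13.8,0.8,0],-1]]}}

```text
clock: 11.25
position: [0.5473, 0.0887, 0.0051]
ee_rot: [-2.148, -2.151, 0.15]
force: [0.2, 0.7, -0.2]
width: 0.006
gripper_force: 0.0
```

Call:
{"method": "drive_tool", "body": {"commands": [[[0,0,0],[0.7,0,0],-1],[[0,0,0],[1.4,0.1,0],-1],[[0,0,0],[2.1,0.1,0],-1],[[0,0,0],[2.8,0.2,0],-1],[[0,0,0],[3.5,0.2,0],-1],[[0,0,0],[4.2,0.2,0],-1],[[0,0,0],[4.9,0.3,0],-1],[[0,0,0],[5.6,0.3,0],-1],[[0,0,0],[6.3,0.4,0],-1],[[0,0,0],[7,0.4,0],-1],[[0,0,0],[7.7,0.4,0],-1],[[0,0,0],[8.4,0.5,0],-1],[[0,0,0],[9.1,0.5,0],-1],[[0,0,0],[9.7,0.6,0],-1],[[0,0,0],[10.3,0.6,0],-1],[[0,0,0],[10.8,0.6,0],-1]]}}

```text
clock: 12.58
position: [0.5529, 0.1968, 0.0042]
ee_rot: [-2.148, -2.151, 0.15]
force: [0.7, 0.5, 0.4]
width: 0.004
gripper_force: 0.0
```

```bash
python3 - <<'E'
from h import *
go(556,235,7,90)
im=cams.get_image('wrist');cv2.imwrite('pics/w3.png',im)
E
```

```text
turn [0.001 0.001 0.002] shift cm [ 3.82  0.27 -0.32] t 12.5833 [552.9 196.8   4.2]
```

View pics/w3.png

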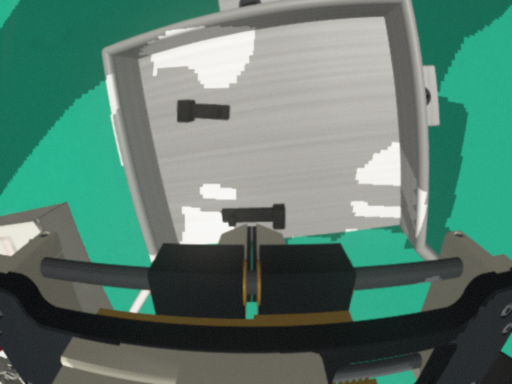

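Call:
{"method": "drive_tool", "body": {"commands": [[[0,0,0],[0.6,0,-0.1],-1],[[0,0,0],[1.2,0.1,-0.2],-1],[[0,0,0],[1.8,0.1,-0.3],-1],[[0,0,0],[2.4,0.2,-0.3],-1],[[0,0,0],[2.9,0.2,-0.3],-1],[[0,0,0],[3.3,0.2,-0.3],-1],[[0,0,0],[3.6,0.2,-0.3],-1],[[0,0,0],[3.7,0.2,-0.3],-1],[[0,0,0],[3.2,0.2,-0.3],-1],[[0,0,0],[2,0.2,-0.3],-1],[[0,0,0],[2,-0.2,-3.3],-1],[[0,0,0],[2,-0.7,-6.5],-1],[[0,0,0],[0,-1.2,-9.5],-1],[[0,0,0],[-3,-1.2,-10],-1],[[0,0,0],[-7,-0.4,-10],-1],[[0,0,0],[-11,2,-9.7],-1],[[0,0,0],[-14,4,-9.5],-1],[[0,0,0],[-17,6,-9.2],-1],[[0,0,0],[-19,7,-9],-1],[[0,0,0],[-19,7,-9],-1]]}}

```text
clock: 14.3
position: [0.6361, -0.0037, 0.0823]
ee_rot: [-2.16, -2.142, 0.156]
force: [-0.3, -0.7, 0.2]
width: 0.006
gripper_force: 0.0
```

```bash
python3 - <<'E'
from h import *
go(638,-19,60,102,-.14)
go(638,-19,8,102,-.14)
sd=cams.get_image('side')
for o in dark('side',sd,.007,12,300,(190,60,310,225)): print('side',*o)
E
```

```text
turn [-0.279  0.006 -0.218] shift cm [-1.51  0.52  2.19] t 14.3 [636.1  -3.7  82.3]
turn [-0.279  0.006 -0.218] shift cm [-1.48  1.24  7.34] t 14.3 [636.1  -3.7  82.3]
side [526.5 269.9] [12.5 25.7] 172 27
side [546.7 245.7] [10.8 11.3] 151 14
side [596.1 156. ] [ 9.3 28.7] 169 32
side [633.   19.3] [11.5 38.5] 147 48
```

Call:
{"method": "drive_tool", "body": {"commands": [[[-0.1,0,-0.08],[-0.7,0.2,0],-1],[[-0.2,0.004,-0.16],[-1.5,0.5,0],-1],[[-0.28,0.006,-0.22],[-1.5,0.5,1],-1],[[-0.28,0.006,-0.22],[-1.5,0.5,2.2],-1],[[-0.28,0.006,-0.22],[-1.5,0.5,2.2],-1],[[-0.28,0.006,-0.22],[-1.5,0.8,4.2],-1],[[-0.28,0.006,-0.22],[-1.5,1.0,6],-1],[[-0.28,0.006,-0.22],[-1.5,1.2,7],-1],[[-0.28,0.006,-0.22],[-1.5,1.2,7.3],-1],[[-0.28,0.006,-0.22],[-1.5,1.2,7.3],-1]]}}

```text
clock: 15.18
position: [0.6366, -0.0084, 0.0094]
ee_rot: [1.908, 2.383, 0.174]
force: [0.0, 0.2, 0.9]
width: 0.006
gripper_force: 0.0
```

Call:
{"method": "drive_tool", "body": {"commands": [[[0,0,0],[0.4,0,0],-1],[[0,0,0],[0.8,0,0],-1],[[0,0,0],[1.2,0,0],-1],[[0,0,0],[1.6,0,0],-1],[[0,0,0],[2.0,0,0],-1],[[0,0,0],[2.4,0,0],-1],[[0,0,0],[2.8,0,0],-1],[[0,0,0],[3.2,0,0],-1],[[0,0,0],[3.6,0,0],-1],[[0,0,0],[4.0,0,0],-1],[[0,0,0],[4.4,0,0],-1],[[0,0,0],[4.8,0,0],-1],[[0,0,0],[5.2,0,0],-1],[[0,0,0],[5.6,0,0],-1],[[0,0,0],[6,0,0],-1],[[0,0,0],[6.4,0,0],-1]]}}

```text
clock: 16.52
position: [0.6226, 0.054, 0.0101]
ee_rot: [1.907, 2.382, 0.175]
force: [-0.1, -0.4, 0.1]
width: 0.001
gripper_force: 0.0
```

```bash
python3 - <<'E'
from h import *
go(592,216,7,100,-.14)
im=cams.get_image('wrist');cv2.imwrite('pics/w4.png',im)
E
```

```text
turn [ 0.002 -0.012  0.045] shift cm [16.47  0.5   0.47] t 16.5167 [622.6  54.   10.1]
```

View pics/w4.png

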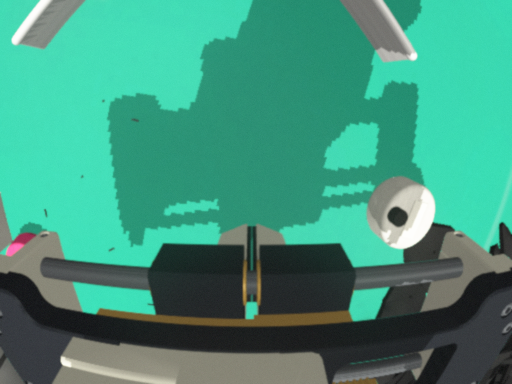

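Clip b isn't in front of the fingers; the view shows only the counter at (400,212) and the frame wings. I'll locate it numerically in the fixed cameras.

```bash
python3 - <<'E'
from h import *
for n,b in (('side',(190,60,320,240)),('top',(150,100,330,250))):
    im=cams.get_image(n)
    for o in dark(n,im,.007,12,400,b): print(n,*o)
E
```

```text
side [696.9 438.5] [ 6.8 20. ] 136 12
side [560.3 131. ] [ 6.7 25.3] -162 27
side [705.  106.2] [ 4.9 15.7] 98 14
side [640.1  34.2] [10.2 40.7] 107 35
top [646.4 177.5] [ 3.4 38.4] -161 26
top [ 472.9 -161.9] [ 8.7 15.3] 97 33
```

The commanded pose was still settling when I computed that move, so the fingers landed about 10 mm too far forward. Clip b turned and slipped to the right, to about (640,34). I'll lift, settle and re-measure.

Call:
{"method": "drive_tool", "body": {"commands": [[[0,0,0],[0,0.4,-3],-1],[[0,0,0],[0,0.8,-6],-1],[[0,0,0],[-2,1.2,-9],-1],[[0,0,0],[-5,1.2,-9],-1],[[0,0,0],[-9,1.2,-9],-1],[[0,0,0],[-11,1.2,-9],-1],[[0,0,0],[-11,1.2,-9],-1],[[0,0,0],[-11,1.2,-9],-1],[[0,0,0],[-11,1.2,-9],-1],[[0,0,0],[-11,1.2,-9],-1]]}}

```text
clock: 17.5
position: [0.6458, -0.0526, 0.1004]
ee_rot: [1.905, 2.384, 0.176]
force: [0.0, 0.1, 0.6]
width: 0.009
gripper_force: 0.0
```

```bash
python3 - <<'E'
from h import *
s=readout.observe();print(s['position'],s['clock'],np.abs(s['dq']).max())
w=cams.camera_info('wrist');print(w)
wi=cams.get_image('wrist');cv2.imwrite('pics/w5.png',wi)
for n,b in (('side',(190,60,320,240)),('top',(150,100,330,250))):
    im=cams.get_image(n);cv2.imwrite(f'pics/{n}5.png',im)
    for o in dark(n,im,.007,12,400,b): print(n,*o)
E
```

```text
[ 0.64581357 -0.05264113  0.10036003] 17.5 0.00946510377728607
{'camera_matrix': array([[297.31863964,   0.        , 251.28532373],
       [  0.        , 297.31863964, 187.73735068],
       [  0.        ,   0.        ,   1.        ]]), 'R': array([[ 0.96523102,  0.21887432,  0.14290948],
       [ 0.16835198, -0.93874959,  0.30067725],
       [ 0.19996675, -0.26616392, -0.94295815]]), 't': array([-0.62745778, -0.1575473 ,  0.12788782])}
side [696.9 438.5] [ 6.8 20. ] 136 12
side [572.2 190.2] [ 54.3 133.9] -144 149
side [566.9  87.6] [ 9.5 27.2] -163 35
side [596.1  33.1] [35.6 38.5] 147 176
top [ 788.  -167.5] [14.6 36.6] -172 89
top [707.7  91. ] [6.8 7. ] -137 14
top [637.6  34.1] [12.9 38.1] 108 62
```

```bash
python3 - <<'E'
from h import *
go(620,-8,40,72,-.14)
go(620,-8,7,72,-.14)
E
```

```text
turn [ 0.001 -0.081  0.531] shift cm [ 4.92 -2.38  5.79] t 17.65 [645.9 -52.9 100.4]
turn [ 0.001 -0.081  0.531] shift cm [ 4.9  -2.85  9.05] t 17.65 [645.9 -52.9 100.4]
```

Call:
{"method": "drive_tool", "body": {"commands": [[[0,-0.02,0.13],[1.5,-0.8,1.5],-1],[[0,-0.04,0.26],[3,-1.6,3],-1],[[0,-0.06,0.39],[4.9,-2.4,4],-1],[[0,-0.081,0.531],[4.9,-2.4,4.5],-1],[[0,-0.081,0.531],[4.9,-2.4,5],-1],[[0,-0.081,0.531],[4.9,-2.4,5],-1],[[0,-0.081,0.531],[4.9,-2.4,5.8],-1],[[0,-0.081,0.531],[4.9,-2.6,7.5],-1],[[0,-0.081,0.531],[4.9,-2.8,8.7],-1],[[0,-0.081,0.531],[4.9,-2.85,9.05],-1],[[0,-0.081,0.531],[4.9,-2.85,9.05],-1],[[0,-0.081,0.531],[4.9,-2.85,9.05],-1]]}}

```text
clock: 18.65
position: [0.6204, -0.0098, 0.0072]
ee_rot: [2.449, 1.776, 0.126]
force: [0.0, 0.6, 0.8]
width: 0.006
gripper_force: 0.0
```

```bash
python3 - <<'E'
from h import *
go(634,40,7,72,-.14)
wi=cams.get_image('wrist');cv2.imwrite('pics/w6.png',wi)
for o in dark('side',cams.get_image('side'),.007,12,400,(190,130,320,240)): print(*o)
E
```

```text
turn [ 0.001  0.    -0.002] shift cm [ 5.15 -0.26 -0.02] t 18.65 [620.4  -9.8   7.2]
[552.5 136.1] [13.4 68.9] -165 69
[703.7 105.9] [7.3 9.4] 116 12
```

Call:
{"method": "drive_tool", "body": {"commands": [[[0,0,0],[0.4,0,0],-1],[[0,0,0],[0.8,0,0],-1],[[0,0,0],[1.2,0,0],-1],[[0,0,0],[1.6,0,0],-1],[[0,0,0],[2.0,0,0],-1],[[0,0,0],[2.4,0,0],-1],[[0,0,0],[2.8,0,0],-1],[[0,0,0],[3.2,0,0],-1],[[0,0,0],[3.6,0,0],-1],[[0,0,0],[3.9,0,0],-1],[[0,0,0],[4.1,0,0],-1]]}}

```text
clock: 19.67
position: [0.6331, 0.0301, 0.007]
ee_rot: [2.449, 1.776, 0.126]
force: [-0.7, -0.4, 0.6]
width: 0.005
gripper_force: 0.0
```

```bash
cat >> h.py <<'E'
def wclip(rows=232,z=.007):
    i=cams.camera_info('wrist');s=readout.observe();im=cams.get_image('wrist')
    K=np.array(i['camera_matrix']);R=np.array(i['R']);C=-R.T@np.array(i['t'])
    m=(im[:rows].max(2)<85).astype(np.uint8)
    k,l,st,c=cv2.connectedComponentsWithStats(m);Rt=Ro.from_rotvec(s['ee_rot'])
    for j in range(1,k):
        if 80<st[j,4]<3000:
            ys,xs=np.nonzero(l==j)
            q=cv2.fisheye.undistortPoints(np.stack([xs,ys],1).astype(np.float64)[:,None],K,np.zeros(4))[:,0]
            w=np.c_[q,np.ones(len(q))]@R;P=(C+w*((z-C[2])/w[:,2])[:,None])
            r=cv2.minAreaRect((P[:,:2]*1000).astype(np.float32));d=np.linalg.eigh(np.cov(P[:,:2].T))[1][:,1]
            X=np.array([*r[0],z*1000]);print(X.round(),'tool',Rt.inv().apply(X-s['position']*1000).round(),np.round(sorted(r[1])),'ax',round(np.degrees(np.arctan2(d[1],d[0]))%180),'px',c[j].round(),st[j,4])
    return im
E
python3 - <<'E'
from h import *
cv2.imwrite('pics/w7.png',wclip())
go(634,40,7,72,-.14)
E
```

```text
[875.  85.   7.] tool [127. 211.  30.] [14. 15.] ax 135 px [508.  66.] 107
[871.  58.   7.] tool [101. 216.  31.] [11. 27.] ax 90 px [509.  96.] 99
[716.  84.   7.] tool [77. 62.  9.] [11. 15.] ax 157 px [356. 110.] 393
[646.  47.   7.] tool [20.  6.  1.] [12. 34.] ax 109 px [256. 205.] 617
turn [ 0.001 -0.    -0.001] shift cm [ 0.94 -0.22 -0.03] t 19.7167 [633.2  30.4   7. ]
```

Call:
{"method": "drive_tool", "body": {"commands": [[[0,0,0],[0.3,0,0],-1],[[0,0,0],[0.6,0,0],-1],[[0,0,0],[0.9,0,0],-1],[[0,0,0],[1.2,0,0],-1],[[0,0,0],[1.5,0,0],-1],[[0,0,0],[1.8,0,0],-1],[[0,0,0],[2.0,0,0],-1]]}}

```text
clock: 20.3
position: [0.6393, 0.0491, 0.007]
ee_rot: [2.449, 1.776, 0.126]
force: [-0.8, 0.1, -0.8]
width: 0.005
gripper_force: 0.0
```

```bash
python3 - <<'E'
from h import *
cv2.imwrite('pics/w8.png',wclip())
go(634,40,7,72,-.14)
E
```

```text
[876.  84.   7.] tool [107. 212.  30.] [15. 17.] ax 127 px [508.  89.] 124
[874.  50.   7.] tool [ 74. 220.  31.] [12. 42.] ax 94 px [509. 125.] 194
[716.  81.   7.] tool [54. 62.  9.] [12. 16.] ax 139 px [353. 149.] 371
[655.  64.   7.] tool [19. 11.  1.] [10. 21.] ax 70 px [265. 206.] 412
turn [ 0.001 -0.    -0.001] shift cm [-1.08 -0.22 -0.03] t 20.35 [639.5  49.6   7. ]
```

View pics/w8.png

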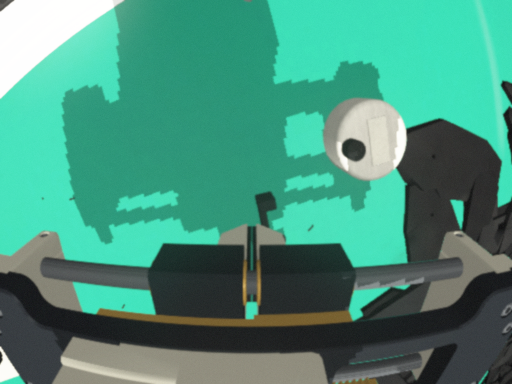

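The last view shows the clip end-on at (265,205) and slipping past the right edge of the fingertips, which are narrower than I assumed. I'll lift, turn to heading 100 and re-measure. Then I'll nudge its near end sideways so that it lies broadside before the main push.

Call:
{"method": "drive_tool", "body": {"commands": [[[0,0,0],[0,0.4,-3],-1],[[0,0,0],[0,0.8,-6],-1],[[0,0,0],[-2,1.0,-8],-1],[[0,0,-0.1],[-5,0,-8],-1],[[0,0.01,-0.22],[-8,-1,-8],-1],[[0,0.02,-0.34],[-9,-2,-8],-1],[[0,0.03,-0.46],[-9,-2,-8],-1],[[0,0.03,-0.49],[-9,-2,-8],-1],[[0,0.03,-0.49],[-9,-2,-8],-1],[[0,0.03,-0.49],[-9,-2,-8],-1],[[0,0.03,-0.49],[-9,-2,-8],-1]]}}

```text
clock: 21.27
position: [0.5822, -0.0265, 0.0834]
ee_rot: [1.946, 2.317, 0.117]
force: [0.1, -0.3, -0.6]
width: 0.005
gripper_force: 0.0
```

```bash
cat > m.py <<'E'
from h import *
cv2.imwrite('pics/wl.png',wclip(300))
for n,b in (('side',(190,60,320,240)),('top',(190,120,330,250))):
    for o in dark(n,cams.get_image(n),.007,20,120,b): print(n,*o)
s=readout.observe();R=Ro.from_rotvec(s['ee_rot']).as_matrix();print('heading',np.degrees(np.arctan2(R[1,0],R[0,0])).round(1))
E
python3 m.py; python3 -c "
from h import *
go(628,36,7,100,-.14)"
```

```text
[849. 221.   7.] tool [201. 293. 109.] [41. 72.] ax 93 px [503.  23.] 758
[399.  36.   7.] tool [  96. -178.   50.] [25. 28.] ax 8 px [35. 96.] 625
[722.  92.   7.] tool [ 96. 147.  93.] [10. 13.] ax 7 px [410.  90.] 121
[654.  54.   7.] tool [70. 74. 84.] [14. 39.] ax 79 px [337. 111.] 408
[ 427. -104.    7.] tool [ -47. -175.   56.] [ 6. 21.] ax 57 px [ 68. 248.] 86
[1051. -138.    7.] tool [-186.  428.  141.] [ 68. 217.] ax 172 px [489. 287.] 1247
[ 342. -172.    7.] tool [-100. -270.   45.] [40. 78.] ax 21 px [ 18. 287.] 982
[ 871. -111.    7.] tool [-129.  257.  116.] [11. 82.] ax 1 px [445. 276.] 198
side [557.6 245.8] [12.5 32.9] -174 34
side [483.2 115.2] [10.  25.7] -168 34
side [652.9  53.1] [12.9 41.7] 80 47
top [603.9  83.3] [ 6.3 73.8] -166 76
heading 99.9
turn [-0.008  0.038  0.004] shift cm [5.65 4.59 8.1 ] t 21.4167 [582.  -26.6  83.3]
```

Call:
{"method": "drive_tool", "body": {"commands": [[[0,0.02,0],[3,1.5,2],-1],[[0,0.038,0],[5.6,3.15,4],-1],[[0,0.038,0],[5.6,3.15,6],-1],[[0,0.038,0],[5.6,3.15,7.4],-1],[[0,0.038,0],[5.6,3.15,7.9],-1],[[0,0.038,0],[5.6,3.15,7.9],-1],[[0,0.038,0],[5.6,3.15,7.9],-1],[[0,0.038,0],[5.6,3.5,7.95],-1],[[0,0.038,0],[5.6,3.9,8.0],-1],[[0,0.038,0],[5.5,4.3,8.1],-1],[[0,0.038,0],[5.5,4.7,8.15],-1],[[0,0.038,0],[5.4,5.1,8.2],-1],[[0,0.038,0],[5.4,5.5,8.25],-1],[[0,0.038,0],[5.3,5.9,8.3],-1],[[0,0.038,0],[5.3,6.2,8.35],-1],[[0,0.038,0],[5.3,6.2,8.35],-1]]}}

```text
clock: 22.75
position: [0.6452, 0.0346, 0.0068]
ee_rot: [1.958, 2.342, 0.155]
force: [0.2, -0.1, -0.5]
width: 0.002
gripper_force: 0.0
```

```bash
python3 m.py; python3 -c "
from h import *
go(650,36,7,100,-.14)"
```

```text
[831. 221.   7.] tool [151. 214.  28.] [ 6. 51.] ax 95 px [510.  43.] 164
[721.  85.   7.] tool [36. 83. 11.] [11. 17.] ax 164 px [380. 177.] 312
[655.  59.   7.] tool [22. 14.  2.] [13. 34.] ax 91 px [272. 200.] 704
[895.  50.   7.] tool [-30. 246.  33.] [39. 97.] ax 124 px [502. 230.] 837
[648.  24.   7.] tool [-11.   1.  -0.] [ 7. 40.] ax 101 px [251. 254.] 465
[937.  -7.   7.] tool [-92. 277.  37.] [ 42. 136.] ax 173 px [489. 287.] 1224
[475. -34.   7.] tool [ -38. -178.  -24.] [25. 50.] ax 20 px [ 18. 287.] 968
[779.  -3.   7.] tool [-61. 124.  16.] [18. 67.] ax 178 px [398. 292.] 761
side [587.9 107.1] [ 6.4 22.5] -162 27
top [735.3 100.2] [41.9 70.6] 132 96
top [736.1  24.4] [12.5 54.3] -147 79
heading 100.2
turn [-0.009 -0.     0.004] shift cm [0.04 0.6  0.04] t 22.9 [644.1  34.6   6.7]
```

Call:
{"method": "drive_tool", "body": {"commands": [[[0,0,0],[0,0.4,0.06],-1],[[0,0,0],[0,0.8,0.1],-1],[[0,0,0],[0.1,1.2,0.17],-1],[[0,0,0],[0.2,1.6,0.22],-1],[[0,0,0],[0.3,2.0,0.28],-1],[[0,0,0],[0.4,2.4,0.33],-1],[[0,0,0],[0.4,2.4,0.33],-1]]}}

```text
clock: 23.48
position: [0.6685, 0.0435, 0.0068]
ee_rot: [1.957, 2.343, 0.156]
force: [-0.0, -0.8, 0.1]
width: 0.005
gripper_force: 0.1
```

```bash
python3 m.py; python3 -c "
from h import *
go(650,36,7,100,-.14)"
```

```text
[843. 226.   7.] tool [149. 203.  27.] [32. 81.] ax 94 px [499.  41.] 795
[669.  67.   7.] tool [24.  5.  0.] [12. 34.] ax 130 px [255. 200.] 675
[713.  86.   7.] tool [33. 51.  7.] [ 6. 10.] ax 63 px [335. 183.] 117
[914.  59.   7.] tool [-28. 243.  32.] [ 37. 108.] ax 156 px [495. 232.] 1203
[672.  33.   7.] tool [-11.   1.  -0.] [ 6. 39.] ax 101 px [251. 254.] 452
[961.   2.   7.] tool [-92. 278.  37.] [ 42. 137.] ax 173 px [489. 287.] 1221
[499. -25.   7.] tool [ -38. -178.  -24.] [25. 50.] ax 20 px [ 18. 287.] 964
[821.   4.   7.] tool [-66. 142.  19.] [19. 27.] ax 176 px [417. 291.] 347
side [615.1 116.6] [ 6.5 25. ] -161 26
top [748.5 134.3] [ 5.9 21.8] -155 26
top [754.7  91.7] [ 8.2 29.3] 100 28
heading 100.2
turn [-0.009 -0.     0.004] shift cm [-0.37 -1.81 -0.29] t 23.6333 [667.4  42.9   6.5]
```

Call:
{"method": "drive_tool", "body": {"commands": [[[0,0,0],[-0.6,0,0],-1],[[0,0,0],[-0.6,0.4,-3],-1],[[0,0,0],[0,0.6,-5.5],-1],[[0,0,0],[3.5,0.4,-5.5],-1],[[0,0,0],[6.7,0.1,-5.5],-1],[[0,0,0],[6.7,0.1,-5.5],-1],[[0,0,0],[6.7,0.1,-5.5],-1],[[0,0,0],[6.7,-0.2,-3.5],-1],[[0,0,0],[6.7,-0.5,-1.5],-1],[[0,0,0],[6.7,-0.7,-0.3],-1],[[0,0,0],[6.7,-0.7,-0.1],-1],[[0,0,0],[6.7,-0.7,-0.1],-1]]}}

```text
clock: 24.63
position: [0.6482, 0.1063, 0.0058]
ee_rot: [1.96, 2.343, 0.151]
force: [-1.0, 0.4, -0.2]
width: 0.004
gripper_force: 0.0
```

```bash
python3 - <<'E'
from h import *
for o in dark('side',cams.get_image('side'),.007,15,200,(230,130,300,200)): print(*o)
for o in dark('top',cams.get_image('top'),.007,15,200,(190,130,330,250)): print(*o)
go(650,108,7,100,-.14)
E
```

```text
[553.2 132.9] [20.  53.6] -161 67
[608.5 137.1] [36.4 45.9] 53 133
[654.2 132.9] [33.1 66. ] 83 157
[669.2  63.6] [10.5 40. ] 124 37
[715.2 -30.2] [ 9.3 21.6] -148 26
[710.3  85.2] [ 2.7 56. ] -150 25
[ 472.8 -155.4] [ 8.7 28.4] 100 46
turn [-0.008 -0.     0.003] shift cm [0.07 0.07 0.05] t 24.7333 [649.3 107.1   7.4]
```

Call:
{"method": "drive_tool", "body": {"commands": [[[0,0,0],[-0.4,0,0],-1],[[0,0,0],[-0.8,-0.1,0],-1],[[0,0,0],[-1.2,-0.1,0],-1],[[0,0,0],[-1.6,-0.2,0],-1],[[0,0,0],[-2.0,-0.2,-0.1],-1],[[0,0,0],[-2.4,-0.3,-0.1],-1],[[0,0,0],[-2.8,-0.3,-0.1],-1],[[0,0,0],[-3.2,-0.4,-0.1],-1],[[0,0,0],[-3.2,-0.4,-0.1],-1]]}}

```text
clock: 25.48
position: [0.6503, 0.0738, 0.0071]
ee_rot: [1.959, 2.341, 0.153]
force: [-0.1, 0.1, 0.0]
width: 0.006
gripper_force: 0.2
```

```bash
python3 - <<'E'
from h import *
for o in dark('side',cams.get_image('side'),.007,15,200,(230,130,300,200)): print(*o)
go(650,75,7,100,-.14)
E
```

```text
[676.   55.6] [14.2 37.5] 153 43
[712.9 -28.4] [ 8.  18.6] -150 24
turn [-0.009  0.     0.003] shift cm [ 0.06 -0.02  0.01] t 25.5333 [650.3  74.4   7.2]
```

Call:
{"method": "drive_tool", "body": {"commands": [[[0,0,0],[-0.4,0,0],-1],[[0,0,0],[-0.8,-0.1,0],-1],[[0,0,0],[-1.2,-0.2,0],-1],[[0,0,0],[-1.5,-0.3,0],-1],[[0,0,0],[-1.5,-0.3,0],-1],[[0,0,0],[-1.0,-0.3,0],-1],[[0,0,0],[-0.5,0,-3],-1],[[0,0,0],[-0.5,0.5,-6],-1],[[0,0,0],[-4,0.9,-8],-1],[[0,0,0],[-8,0.9,-8],-1],[[0,0,0],[-11,0.9,-8],-1],[[0,0,0],[-11,0.9,-8],-1],[[0,0,0],[-11,0.9,-8],-1],[[0,0,0],[-11,0.9,-8],-1],[[0,0,0],[-11,0.9,-8],-1]]}}

```text
clock: 26.78
position: [0.668, -0.0309, 0.0876]
ee_rot: [1.956, 2.346, 0.156]
force: [-1.4, 0.3, -0.0]
width: 0.011
gripper_force: 0.0
```

```bash
python3 m.py
```

```text
[890. 190.   7.] tool [177. 246. 114.] [ 15. 114.] ax 174 px [468.  27.] 300
[925. 215.   7.] tool [196. 283. 119.] [ 61. 128.] ax 15 px [490.  17.] 1580
[713.  93.   7.] tool [113.  55.  89.] [10. 13.] ax 25 px [317.  61.] 144
[679.  53.   7.] tool [81. 15. 83.] [13. 39.] ax 176 px [266.  99.] 308
[690. -88.   7.] tool [-60.   1.  81.] [ 9. 59.] ax 100 px [251. 256.] 369
[1127. -132.    7.] tool [-183.  419.  137.] [ 64. 206.] ax 173 px [489. 287.] 1215
[ 429. -177.    7.] tool [-100. -270.   46.] [38. 76.] ax 20 px [ 18. 287.] 962
side [600.7 106.7] [ 6.4 27.3] -163 30
top [675.4  52.5] [13.4 38.7] 175 52
heading 100.4
```

```bash
python3 -c "
from h import *
go(681,23,40,95,-.14)
go(681,23,7,95,-.14)"
```

```text
turn [-0.008 -0.013  0.093] shift cm [5.12 1.6  5.03] t 26.9333 [668.1 -31.4  87.7]
turn [-0.008 -0.013  0.093] shift cm [5.12 1.16 8.3 ] t 26.9333 [668.1 -31.4  87.7]
```

Call:
{"method": "drive_tool", "body": {"commands": [[[-0.008,-0.013,0.093],[2.5,1,2],-1],[[-0.008,-0.013,0.093],[5.1,1.6,3],-1],[[-0.008,-0.013,0.093],[5.1,1.6,4],-1],[[-0.008,-0.013,0.093],[5.1,1.6,5],-1],[[-0.008,-0.013,0.093],[5.1,1.4,6.5],-1],[[-0.008,-0.013,0.093],[5.1,1.2,7.8],-1],[[-0.008,-0.013,0.093],[5.1,1.2,8.3],-1],[[-0.008,-0.013,0.093],[5.1,1.2,8.3],-1],[[-0.008,-0.013,0.093],[5.1,1.2,8.3],-1]]}}

```text
clock: 27.68
position: [0.6816, 0.0205, 0.0069]
ee_rot: [2.059, 2.24, 0.156]
force: [0.1, -0.1, 0.2]
width: 0.008
gripper_force: 0.0
```

```bash
python3 - <<'E'
from h import *
go(681,23,7,95,-.14)
wclip(240)
E
```

```text
turn [-0.001  0.001 -0.003] shift cm [ 0.26 -0.04 -0.01] t 27.6833 [681.6  20.5   6.9]
[859. 193.   7.] tool [157. 189.  26.] [17. 60.] ax 163 px [488.  21.] 340
[877. 212.   7.] tool [174. 209.  29.] [23. 39.] ax 16 px [503.  10.] 399
[714.  86.   7.] tool [63. 38.  5.] [11. 13.] ax 167 px [316. 133.] 395
[902.  41.   7.] tool [  2. 219.  31.] [ 63. 118.] ax 126 px [494. 201.] 2269
[679.  54.   7.] tool [33.  0. -0.] [14. 39.] ax 177 px [246. 188.] 877
[682.  25.   7.] tool [4. 1. 0.] [5. 8.] ax 92 px [251. 233.] 99
```

Clip b is broadside and centred at tool (33, 0) mm. I'll start the curved push toward the mouth.

Call:
{"method": "drive_tool", "body": {"commands": [[[0,0,0],[0.4,0,0],-1],[[0,0,0],[0.8,0,0],-1],[[0,0,0],[1.2,0,0],-1],[[0,0,0],[1.6,0,0],-1],[[0,0,0],[2.0,0,0],-1],[[0,0.007,-0.052],[2.4,0,0],-1],[[0,0.015,-0.104],[2.8,0,0],-1],[[0,0.022,-0.156],[3.2,0,0],-1],[[0,0.029,-0.207],[3.6,0,0],-1],[[0,0.037,-0.259],[4.0,-0.1,0],-1],[[0,0.044,-0.311],[4.4,-0.2,0],-1],[[0,0.051,-0.363],[4.8,-0.3,0],-1],[[0,0.058,-0.414],[5.2,-0.4,-0.05],-1],[[0,0.058,-0.414],[5.5,-0.6,-0.08],-1]]}}

```text
clock: 28.9
position: [0.6712, 0.0754, 0.007]
ee_rot: [1.557, 2.639, 0.184]
force: [-0.2, -0.2, -0.2]
width: 0.006
gripper_force: 0.0
```

```bash
cat > n.py <<'E'
from h import *
cv2.imwrite('pics/wl.png',wclip(236))
s=readout.observe();R=Ro.from_rotvec(s['ee_rot']).as_matrix();print(s['position'],'heading',np.degrees(np.arctan2(R[1,0],R[0,0])).round(1))
E
python3 n.py
```

```text
[862. 203.   7.] tool [ 19. 226.  32.] [ 40. 106.] ax 136 px [500. 171.] 732
[871. 209.   7.] tool [ 20. 237.  33.] [13. 42.] ax 146 px [508. 186.] 236
[666.  93.   7.] tool [18.  3.  0.] [14. 40.] ax 5 px [251. 212.] 785
[669.  80.   7.] tool [5. 1. 0.] [5. 6.] ax 119 px [251. 231.] 81
[0.67045316 0.07636579 0.00692943] heading 118.8
```

Call:
{"method": "drive_tool", "body": {"commands": [[[0,0,0],[0.4,0,0],-1],[[0,0.004,-0.03],[0.8,0,0],-1],[[0,0.007,-0.05],[1.2,0,0],-1],[[0,0.01,-0.07],[1.6,0,0],-1],[[0,0.014,-0.1],[2.0,0,0],-1],[[0,0.014,-0.1],[2.5,0,0],-1],[[0,0.014,-0.1],[3.0,-0.1,0],-1],[[0,0.014,-0.1],[3.5,-0.1,0],-1],[[0,0.014,-0.1],[4.0,-0.2,0],-1],[[0,0.014,-0.1],[4.5,-0.2,0],-1],[[0,0.014,-0.1],[5.0,-0.3,0],-1],[[0,0.014,-0.1],[5.5,-0.3,0],-1],[[0,0.014,-0.1],[6.0,-0.4,-0.05],-1],[[0,0.014,-0.1],[6.5,-0.4,-0.05],-1],[[0,0.014,-0.1],[7.0,-0.5,-0.05],-1],[[0,0.014,-0.1],[7.5,-0.5,-0.05],-1]]}}

```text
clock: 30.28
position: [0.6301, 0.1389, 0.0066]
ee_rot: [1.428, 2.718, 0.189]
force: [0.7, 0.3, 0.4]
width: 0.004
gripper_force: 0.0
```

```bash
python3 n.py
```

```text
[558. 248.   7.] tool [131.   3.  -0.] [14. 34.] ax 11 px [261.  14.] 843
[638. 152.   7.] tool [ 7. 14.  2.] [ 4. 12.] ax 9 px [274. 228.] 87
[628. 144.   7.] tool [ 5.  1. -0.] [6. 6.] ax 154 px [251. 231.] 107
[848. 261.   7.] tool [-24. 246.  34.] [ 9. 49.] ax 26 px [501. 232.] 161
[0.6295247  0.14030081 0.00673206] heading 124.7
```

Call:
{"method": "drive_tool", "body": {"commands": [[[0,0,0],[-0.5,-0.3,0],-1],[[0,0,0],[-0.5,0,-3],-1],[[0,0,0],[-0.5,0.5,-6],-1],[[0,0,0],[-3,0.7,-8],-1],[[0,0,0],[-7,0.7,-8],-1],[[0,0,0],[-10,0.7,-8],-1],[[0,0,0],[-10,0.7,-8],-1],[[0,0,0],[-10,0.7,-8],-1],[[0,0,0],[-10,0.7,-8],-1]]}}

```text
clock: 31.08
position: [0.6833, 0.0536, 0.0866]
ee_rot: [1.429, 2.718, 0.189]
force: [-0.1, 0.3, -0.6]
width: 0.009
gripper_force: 0.0
```

```bash
python3 m.py; python3 n.py | tail -1
```

```text
[647. 134.   7.] tool [87.  5. 81.] [14. 37.] ax 115 px [255.  90.] 358
[715.  86.   7.] tool [ 9. 33. 85.] [10. 13.] ax 172 px [288. 182.] 139
[1150.  150.    7.] tool [-185.  424.  140.] [ 67. 211.] ax 17 px [489. 287.] 1240
[ 526. -174.    7.] tool [ -98. -267.   43.] [39. 75.] ax 44 px [ 18. 287.] 978
[753. -25.   7.] tool [-104.    1.   81.] [ 9. 19.] ax 128 px [251. 293.] 133
side [526.5 269.9] [12.5 25.7] 172 26
side [555.3 245.5] [11.5 28.4] 177 26
side [638.3 205.7] [ 9.2 29.6] -136 31
side [703.9 106.5] [10.  14.6] 96 20
top [643.9 127. ] [13.2 22.5] 127 33
top [ 471.8 -159.7] [ 6.5 19.6] 103 21
heading 124.7
[0.68313267 0.05527812 0.0869612 ] heading 124.7
```

Clip b turned and slid off during the curved push, and is now at (646,133) with its axis at 115°. I'll push its upper end to the left with the finger's side, which moves it toward the mouth and turns it broadside. After that I'll push straight, without turning.

```bash
python3 -c "
from h import *
go(670,151,50,100,-.14)
go(670,151,7,100,-.14)"
```

```text
turn [-0.001 -0.06   0.427] shift cm [8.62 3.81 4.27] t 31.2833 [683.1  55.3  87. ]
turn [-0.001 -0.06   0.427] shift cm [8.62 3.22 8.52] t 31.2833 [683.1  55.3  87. ]
```

Call:
{"method": "drive_tool", "body": {"commands": [[[0,-0.015,0.11],[2.5,1,0],-1],[[0,-0.03,0.22],[5,2.4,1],-1],[[0,-0.045,0.33],[8,3.8,2],-1],[[0,-0.06,0.427],[8.6,3.8,3],-1],[[0,-0.06,0.427],[8.6,3.8,4.2],-1],[[0,-0.06,0.427],[8.6,3.8,4.2],-1],[[0,-0.06,0.427],[8.6,3.5,6.2],-1],[[0,-0.06,0.427],[8.6,3.3,7.8],-1],[[0,-0.06,0.427],[8.6,3.2,8.5],-1],[[0,-0.06,0.427],[8.6,3.2,8.5],-1],[[0,-0.06,0.427],[8.6,3.2,8.5],-1]]}}

```text
clock: 32.2
position: [0.671, 0.1481, 0.0073]
ee_rot: [1.961, 2.332, 0.161]
force: [-0.5, 0.3, 0.4]
width: 0.002
gripper_force: 0.0
```

```bash
python3 n.py
```

```text
[528. 270.   7.] tool [ 145. -119.  -16.] [ 9. 31.] ax 178 px [40.  6.] 570
[846. 343.   7.] tool [162. 204.  29.] [34. 61.] ax 90 px [502.  28.] 1198
[575. 249.   7.] tool [116. -77. -11.] [ 6. 12.] ax 88 px [104.  44.] 125
[553. 247.   7.] tool [117. -99. -14.] [ 7. 24.] ax 5 px [67. 46.] 406
[640. 151.   7.] tool [  9. -30.  -4.] [ 8. 11.] ax 20 px [198. 230.] 208
[671. 154.   7.] tool [6. 1. 0.] [6. 6.] ax 112 px [251. 231.] 101
[0.67147015 0.14857778 0.00790677] heading 99.9
```

Call:
{"method": "drive_tool", "body": {"commands": [[[0,0,0],[0,-0.4,-0.05],-1],[[0,0,0],[0,-0.8,-0.1],-1],[[0,0,0],[0,-1.2,-0.15],-1],[[0,0,0],[0,-1.6,-0.2],-1],[[0,0,0],[0,-2.0,-0.27],-1],[[0,0,0],[0,-2.4,-0.33],-1],[[0,0,0],[0,-2.8,-0.38],-1],[[0,0,0],[0,-3.2,-0.44],-1],[[0,0,0],[0,-3.6,-0.5],-1],[[0,0,0],[0,-3.9,-0.54],-1],[[0,0,0],[0,-3.9,-0.54],-1]]}}

```text
clock: 33.17
position: [0.6312, 0.1425, 0.007]
ee_rot: [1.961, 2.332, 0.161]
force: [-0.5, -0.2, 0.9]
width: -0.0
gripper_force: 0.1
```

```bash
python3 n.py; python3 - <<'E'
from h import *
for o in dark('side',cams.get_image('side'),.007,15,200,(230,90,300,200)): print(*o)
E
```

```text
[528. 267.   7.] tool [140. -79. -11.] [ 2. 28.] ax 1 px [100.   1.] 106
[547. 247.   7.] tool [117. -65.  -9.] [6. 7.] ax 47 px [125.  38.] 102
[845. 215.   7.] tool [ 35. 221.  31.] [36. 85.] ax 117 px [503. 170.] 1252
[610. 146.   7.] tool [  7. -20.  -3.] [6. 9.] ax 25 px [216. 232.] 108
[631. 148.   7.] tool [6. 1. 0.] [6. 6.] ax 116 px [251. 231.] 103
[0.63155895 0.14253924 0.00699521] heading 99.9
[579.9 284.6] [27.1 82.5] -166 162
[569.6 235.7] [11.1 24. ] -165 28
[619.6 128.7] [10.8 41.7] 127 32
[714.4 -30.8] [ 9.3 23.6] -149 27
```

Call:
{"method": "drive_tool", "body": {"commands": [[[0,0,0],[0,-0.4,-0.05],-1],[[0,0,0],[0,-0.8,-0.1],-1],[[0,0,0],[0,-1.2,-0.15],-1],[[0,0,0],[0,-1.6,-0.2],-1],[[0,0,0],[0,-2.0,-0.27],-1],[[0,0,0],[0,-2.4,-0.33],-1],[[0,0,0],[0,-2.8,-0.38],-1],[[0,0,0],[0,-3.0,-0.41],-1],[[0,0,0],[0,-3.0,-0.41],-1]]}}

```text
clock: 34.02
position: [0.6015, 0.1372, 0.0069]
ee_rot: [1.961, 2.332, 0.162]
force: [-0.1, -0.1, -0.1]
width: 0.004
gripper_force: 0.0
```

```bash
python3 n.py | tail -3; python3 - <<'E'
from h import *
for o in dark('side',cams.get_image('side'),.007,15,200,(230,90,300,200)): print(*o)
E
```

```text
[833. 206.   7.] tool [ 28. 237.  33.] [ 6. 37.] ax 122 px [510. 181.] 104
[602. 143.   7.] tool [6. 1. 0.] [6. 6.] ax 109 px [251. 231.] 102
[0.60192933 0.13731495 0.00699038] heading 99.9
[535.4 229.8] [ 7.4 24.1] -165 29
[563.4 173.7] [31.3 34.8] 97 123
[591.4 117.3] [13.2 39.9] 151 44
[714.4 -30.8] [ 9.3 23.6] -149 27
```

Call:
{"method": "drive_tool", "body": {"commands": [[[0,0,0],[0.6,0.1,0],-1],[[0,0,0],[1.3,-0.2,0],-1],[[0,0,0],[1.7,-1.0,-0.14],-1],[[0,0,0],[1.7,-1.8,-0.25],-1],[[0,0,0],[1.7,-2.3,-0.32],-1],[[0,0,0],[1.7,-2.4,-0.33],-1],[[0,0,0],[1.3,-2.4,-0.33],-1],[[0,0,0],[0.9,-2.4,-0.33],-1],[[0,0,0],[0.5,-2.4,-0.33],-1],[[0,0,0],[0.1,-2.4,-0.33],-1],[[0,0,0],[-0.3,-2.5,-0.35],-1],[[0,0,0],[-0.6,-2.5,-0.35],-1],[[0,0,0],[-0.6,-2.5,-0.35],-1]]}}

```text
clock: 35.2
position: [0.5785, 0.1259, 0.0069]
ee_rot: [1.963, 2.33, 0.162]
force: [0.0, 0.1, -0.2]
width: 0.005
gripper_force: 0.0
```

```bash
python3 n.py | tail -1; python3 - <<'E'
from h import *
for o in dark('side',cams.get_image('side'),.007,15,200,(210,90,300,200)): print(*o)
E
```

```text
[0.5784563  0.1264473  0.00689755] heading 99.8
[508.4 216.1] [ 7.4 24.1] -162 27
[714.4 -30.8] [ 9.3 23.6] -149 27
```

Call:
{"method": "drive_tool", "body": {"commands": [[[0,0,0],[0.4,0,0],-1],[[0,0,0],[0.4,0.4,-3],-1],[[0,0,0],[0,0.8,-6],-1],[[0,0,0],[-3,1.0,-7],-1],[[0,0,0],[-7,2.0,-7],-1],[[0,0,0],[-10,2.8,-7],-1],[[0,0,0],[-10,2.8,-7],-1],[[0,0,0],[-10,2.8,-7],-1],[[0,0,0],[-10,2.8,-7],-1]]}}

```text
clock: 36.05
position: [0.6129, 0.0328, 0.0801]
ee_rot: [1.961, 2.333, 0.163]
force: [-0.2, 0.7, -0.2]
width: 0.003
gripper_force: 0.0
```

```bash
python3 m.py
```

```text
[873. 227.   7.] tool [147. 277. 113.] [ 92. 105.] ax 25 px [494.  60.] 2345
[599. 113.   7.] tool [ 81. -10.  72.] [13. 39.] ax 11 px [234. 101.] 395
[719.  87.   7.] tool [ 35. 103.  88.] [10. 14.] ax 169 px [365. 154.] 134
[397.  24.   7.] tool [  29. -222.   43.] [19. 28.] ax 69 px [  6. 175.] 354
[973.  43.   7.] tool [-52. 343. 122.] [ 95. 222.] ax 160 px [488. 219.] 2795
[634. -22.   7.] tool [-57.   2.  74.] [10. 60.] ax 100 px [251. 257.] 461
[1064.  -68.    7.] tool [-177.  413.  132.] [ 65. 206.] ax 172 px [489. 287.] 1233
[ 382. -102.    7.] tool [ -93. -258.   38.] [38. 74.] ax 19 px [ 18. 287.] 978
[898. -44.   7.] tool [-124.  255.  110.] [ 9. 64.] ax 3 px [446. 276.] 146
[642. -63.   7.] tool [-100.    2.   74.] [ 9. 16.] ax 104 px [251. 293.] 109
side [525.9 184.9] [10.6 26.3] -165 38
top [681.8  69.6] [14.1 32.2] 121 30
top [673.7 136.3] [ 9.1 32.2] -163 40
heading 100.0
```

Clip b is now broadside at about (598,112), axis 11°, directly in front of the mouth. I'll land behind it at heading 101 and push straight.

```bash
python3 -c "
from h import *
go(604,77,7,101,-.14)"
```

```text
turn [-0.001  0.002 -0.017] shift cm [ 4.4  -1.11  7.23] t 36.2 [612.6  33.8  80.1]
```

Call:
{"method": "drive_tool", "body": {"commands": [[[0,0,-0.017],[2,0.2,0],-1],[[0,0,-0.017],[4.4,-0.1,0],-1],[[0,0,-0.017],[4.4,-0.1,0],-1],[[0,0,-0.017],[4.4,-0.4,2.2],-1],[[0,0,-0.017],[4.4,-0.7,4.5],-1],[[0,0,-0.017],[4.4,-1.0,6.5],-1],[[0,0,-0.017],[4.4,-1.1,7.2],-1],[[0,0,-0.017],[4.4,-1.1,7.2],-1],[[0,0,-0.017],[4.4,-1.1,7.2],-1],[[0,0,-0.017],[4.4,-1.1,7.2],-1]]}}

```text
clock: 37.03
position: [0.6056, 0.0756, 0.0086]
ee_rot: [1.939, 2.348, 0.163]
force: [-0.4, 0.6, 0.3]
width: 0.006
gripper_force: 0.0
```

```bash
python3 n.py
```

```text
[598. 113.   7.] tool [38. -0.  1.] [14. 39.] ax 11 px [246. 181.] 921
[0.60569052 0.07539512 0.00876108] heading 100.8
```

Call:
{"method": "drive_tool", "body": {"commands": [[[0,0,0],[0.6,0,0.1],-1],[[0,0,0],[1.2,0,0.1],-1],[[0,0,0],[1.6,0,0.1],-1],[[0,0,0],[2.0,0,0.1],-1],[[0,0,0],[2.3,0,0.1],-1],[[0,0,0],[2.6,0,0.1],-1],[[0,0,0],[3.0,0,0.1],-1],[[0,0,0],[3.4,0,0.1],-1],[[0,0,0],[3.8,0,0.1],-1],[[0,0,0],[4.2,0,0.1],-1],[[0,0,0],[4.6,0,0.1],-1],[[0,0,0],[5.0,0,0.1],-1],[[0,0,0],[5.4,0,0.1],-1],[[0,0,0],[5.8,0,0.1],-1]]}}

```text
clock: 38.25
position: [0.594, 0.1323, 0.0062]
ee_rot: [1.941, 2.348, 0.161]
force: [-0.3, -1.5, 0.2]
width: 0.005
gripper_force: 0.0
```

```bash
python3 n.py
```

```text
[564. 248.   7.] tool [120.  -8.  -2.] [13. 24.] ax 15 px [241.  29.] 626
[592. 146.   7.] tool [14.  1. -1.] [22. 40.] ax 12 px [248. 218.] 1164
[0.59375072 0.13353781 0.00627739] heading 100.9
```

Call:
{"method": "drive_tool", "body": {"commands": [[[0,0,0],[0.4,0,0],-1],[[0,0,0],[0.8,0,0],-1],[[0,0,0],[1.2,0,0],-1],[[0,0,0],[1.6,0,0],-1],[[0,0,0],[2.0,0,0],-1],[[0,0,0],[2.4,0,0],-1],[[0,0,0],[2.8,0,0],-1],[[0,0,0],[3.2,0,0],-1],[[0,0,0],[3.6,0,0],-1],[[0,0,0],[4.0,0,0],-1],[[0,0,0],[4.4,0,0],-1],[[0,0,0],[4.8,0,0],-1]]}}

```text
clock: 39.3
position: [0.5849, 0.1794, 0.0061]
ee_rot: [1.941, 2.348, 0.161]
force: [-0.3, 0.1, 0.4]
width: 0.004
gripper_force: 0.0
```

```bash
python3 n.py
```

```text
[617. 328.   7.] tool [140.  59.   7.] [ 6. 30.] ax 18 px [354.   3.] 239
[521. 272.   7.] tool [103. -45.  -8.] [ 3. 11.] ax 86 px [161.  60.] 92
[537. 271.   7.] tool [ 99. -30.  -5.] [7. 9.] ax 174 px [191.  66.] 210
[558. 247.   7.] tool [ 72. -13.  -3.] [12. 37.] ax 5 px [225. 116.] 1085
[834. 214.   7.] tool [-13. 249.  34.] [18. 50.] ax 125 px [507. 221.] 283
[583. 193.   7.] tool [14.  1. -1.] [22. 40.] ax 12 px [248. 218.] 1123
[0.58472264 0.18061893 0.00613862] heading 100.9
```

Call:
{"method": "drive_tool", "body": {"commands": [[[0,0,0],[0.4,0,0],-1],[[0,0,0],[0.8,0,0],-1],[[0,0,0],[1.2,0,0],-1],[[0,0,0],[1.6,0,0],-1],[[0,0,0],[2.0,0,0],-1],[[0,0,0],[2.4,0,0],-1],[[0,0,0],[2.8,0,0],-1],[[0,0,0],[3.2,0,0],-1],[[0,0,0],[3.5,0,0],-1],[[0,0,0],[3.8,0,0],-1],[[0,0,0],[4.0,0,0],-1],[[0,0,0],[4.0,0,0],-1],[[0,0,0],[3.5,0,0],-1],[[0,0,0],[2.5,0,0],-1],[[0,0,0],[2.5,0.4,-3],-1],[[0,0,0],[2.5,0.8,-6],-1],[[0,0,0],[0,1.2,-8],-1],[[0,0,0],[-4,1.2,-8],-1],[[0,0,0],[-8,1.2,-8],-1],[[0,0,0],[-11,1.2,-8],-1]]}}

```text
clock: 41.02
position: [0.607, 0.0659, 0.0878]
ee_rot: [1.943, 2.343, 0.159]
force: [0.7, -0.9, -0.1]
width: 0.005
gripper_force: 0.0
```

Call:
{"method": "drive_tool", "body": {"commands": [[[0,0,0],[-4,0,0],-1],[[0,0,0],[-8,0,0],-1],[[0,0,0],[-8,0,0],-1],[[0,0,0],[-8,0,0],-1]]}}

```text
clock: 41.35
position: [0.6214, -0.0131, 0.0871]
ee_rot: [1.949, 2.34, 0.158]
force: [-0.3, 0.2, 0.8]
width: 0.005
gripper_force: 0.0
```

```bash
python3 - <<'E'
from h import *
th=np.radians(8.5);M=np.array([568,192])
def fr(p): d=np.array(p)-M;return (d@[np.cos(th),np.sin(th)]).round(),(d@[-np.sin(th),np.cos(th)]).round()
for n,b in (('side',(200,60,310,200)),('top',(80,120,330,250))):
    im=cams.get_image(n);cv2.imwrite(f'pics/{n}z.png',im)
    for o in dark(n,im,.007,15,150,b): print(n,*o,'frame',fr(o[0]))
    hsv=cv2.cvtColor(im,cv2.COLOR_BGR2HSV)
    m=((hsv[...,0]>150)&(hsv[...,1]>120)&(hsv[...,2]>150)).astype(np.uint8)
    k,l,st,c=cv2.connectedComponentsWithStats(m)
    for j in range(1,k):
        if 60<st[j,4]<250: print('pink',(ray(n,*c[j],.018)*1000).round())
print(readout.observe()['clock'])
# compare non-arm objects old vs new
for n in ('side','top'):
    a=cv2.imread(f'pics/{n}0.png').astype(int);b=cv2.imread(f'pics/{n}z.png').astype(int)
    for nm,X in (('cap',(.473,.008,.018)),('counter',(.714,.086,.032)),('pliers',(.626,-.22,.008)),('handles',(.63,-.3,.01))):
        u,v=proj(n,np.array(X)).astype(int);print(n,nm,(u,v),np.abs(a-b)[v-10:v+10,u-10:u+10].mean().round(1))
E
```

```text
side [535.6 130.6] [10. 28.] -166 35 frame (np.float64(-41.0), np.float64(-56.0))
side [703.8 106. ] [ 7.4 15.7] 100 19 frame (np.float64(122.0), np.float64(-105.0))
side [723.4 -21.8] [16.1 42. ] -156 80 frame (np.float64(122.0), np.float64(-234.0))
pink [478.   1.  18.]
top [696.3 -11.5] [17.3 30.2] 107 46 frame (np.float64(97.0), np.float64(-220.0))
top [695.6  47.8] [ 5.7 24.8] -160 27 frame (np.float64(105.0), np.float64(-161.0))
top [570.8 234.1] [11.2 36.5] -169 41 frame (np.float64(9.0), np.float64(41.0))
top [553.9 248.4] [ 8.9 35.7] -174 55 frame (np.float64(-6.0), np.float64(58.0))
top [523.8 272.5] [11.  24.4] 175 44 frame (np.float64(-32.0), np.float64(86.0))
pink [268.  98.  18.]
41.45
side cap (np.int64(198), np.int64(163)) 10.1
side counter (np.int64(304), np.int64(152)) 44.1
side pliers (np.int64(237), np.int64(266)) 8.9
side handles (np.int64(229), np.int64(304)) 9.0
top cap (np.int64(247), np.int64(246)) 56.6
top counter (np.int64(212), np.int64(135)) 71.6
top pliers (np.int64(350), np.int64(177)) 20.0
top handles (np.int64(387), np.int64(175)) 16.1
```

```bash
python3 -c "
from h import *
print(job.sign_off())"
```

```text
the job is handed in; nothing more can be done
None
```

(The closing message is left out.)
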